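# Clamp the grill brick in the counter clamp

### The job

Slide the grey pumice grill brick along its guides and under the roof plate of the counter clamp until it is fully home against the end stop. Then pump the pair of squeeze levers until the jaw's rubber pad touches the brick, and squeeze on gently until the sprung pad is pushed back about 5 mm, never as far as 7.5 mm, which would crush the brick; move the jaw only with the levers. Finish while still holding the levers squeezed so that the jaw keeps that grip (do not let go), and leave the pot, shaker and bowl alone.

Things in the scene. Friction and masses are not known exactly. Their poses are not given: they have to be found in the camera images.
- clamp: Steel clamp bolted to the counter; mm in its frame: origin on the counter, x = the way the brick slides in (away from the robot), y = the way the jaw closes, z up. Bed top z=10. Guides 65 apart (inner faces y=-2.5 and 62.5, tops z=22) start at x=-165; the right ends at x=-35, the left goes on and from x=-5 rises to z=56 as the fixed jaw. All but levers and roof is below z=67.
- end_stop (a point): Middle of the end stop's face, at (60, 30, 32.5) mm in the clamp frame, looking back along -x. The roof plate joins its top: it covers x=20 to 72, y=5 to 75, underside at z=62, top z=67.
- brick_center (a point): Centre of the loose grey pumice brick, 120 (along x, the guides) x 60 x 45 mm, about 0.16 kg, lying on the bed between the guides, 65 to 100 mm short of home. Home, far end on the stop, is x=0 in the clamp frame, with y about 30 and z=32.5. A few newtons on its near end slide it.
- jaw: Sliding jaw: steel carrier with a toothed bar behind it, on the line x=12 mm of the clamp frame, moves only along the clamp's y. Origin: at clamp (12, 0, 0) when fully drawn back. It stays where it is left (5 N slide friction); pushed back by more than 5 N it slips back.
- pad_face (a point): Centre of the front of the jaw's pad (black rubber plate 70 wide, 34 tall, 8 thick, centre z=31 mm, facing the clamp's +y), on two sprung rods ahead of the carrier. It touches the brick when its y in the clamp frame is the brick centre's minus 30 mm; at the start it is about 15 to 40 mm off. It may shift the brick up to 2.5 mm onto the fixed jaw first.
- pad (a joint): How far the pad is pushed back on its springs towards the carrier, m: 0 = free (20 mm gap between pad and carrier), 0.014 = bottomed. Spring 2 N per mm, no preload: 0.005 is a squeeze of 10 N on the brick.
- squeeze_point (a point): Where to squeeze: fixed to the clamp at (12, -155, 105) mm in its frame, half-way between the rubber grip bars of the two levers. Bars 16 mm round, 56 long along the clamp's x, centres 105 above the counter, tops at 113; 68 mm over their outsides when free, 34 when fully squeezed. Grip from above, fingers closing along the clamp's y.
- trigger (a joint): Levers' angle, rad: 0 free, 0.188 fully squeezed. Geared together, both swing inwards alike; each bar moves 91 mm per rad. Springs open them (3 to 4 N; up to 10 N each clamping). A squeeze drives the jaw by a ratchet of 6 mm teeth, 50 mm per rad once a tooth is caught; full release takes the next tooth. About 4 to 9 strokes in all, each about 6 mm. Let go, the squeeze falls under 5 N.
- pot: Small black lidded cast pot, 142 mm across, 104 tall, a bystander. Origin under its centre.
- shaker: Glass shaker with a steel cap, 48 mm across, 100 tall, a bystander. Origin under its centre.
- bowl: White bowl, 110 mm across, 45 tall, a bystander. Origin under its centre.
There are look-alikes about, which are no part of the job. What is shaped like the part that bears brick_center but orange or purple is not meant.

How it is judged:
By the outcome, as a careful person would: the job done as asked, in the order asked, and still so for the second after the job is handed in, while the arm keeps its last pose, push and grip.
It also fails if it takes over 67 s, if anything falls off the work surface, if the arm or the gripper's body presses on something with over 40 N, if the wrist force passes 120 N, or if a joint passes its speed limit or range.

### The arm

A 7-joint arm with a two-finger parallel gripper is mounted at the origin on the work surface. World frame = base frame: x ahead of the robot, y to its left, z up, the work surface at z = 0. Lengths are in m, angles in rad, forces in N, time in s.
With the tool pointing down it reaches from about 0.4 to 0.75 m from the base axis. Payload 19.5 kg.
Tool frame: the origin (TCP) lies at the very end of the fingers, on their centre line; the grasp point (between the pads) lies 19 mm behind it (robot.grip_point_offset is the distance from the TCP to the grasp point, in m); z points along the fingers, x is the direction in which the jaws open and shut, and the axes are right-handed (so a half turn about z gives the same grasp; the last joint's range is limited). The gripper opens to 85 mm and grips with 20 to 120 N. Pads are 22 mm wide; open, the fingers measure 114 mm over their backs; the gripper's body (76 mm by 85 mm) begins 54 mm behind the grasp point. The pads swing forward as they close: fully open they stand 13 mm farther back than shut.
Start: joints at [-1.346, 0.707, -0.028, 1.485, 0.022, 0.951, -0.075], TCP at [0.152, 0.555, 0.199] pointing down, gripper open.
Joint ranges: [-2.71, 2.71], [-0.32, 2.16], [-1.57, 1.52], [0, 2.45], [-1.46, 4.6], [0, 2.02], [-2.83, 2.83]. Speed limits (rad/s): [1.89, 1.89, 2.57, 2.57, 3.01, 3.01, 3.01].

### API

Orientations are given as a 3x3 rotation matrix whose columns are the frame's x, y, z axes.
In Python, from station import robot, viewer, workorder gives the robot as it stands.
- The arm moves only by the tool send_rows, never from a script. Its arguments are lists of equal length, an entry for each row: "delta_rot": the turn, a rotation vector about the tool's x, y, z in rad, a list of three; "dp": the shift along the tool's x, y, z in cm, a list of three; "hand": the opening, from -1 (shut) to 1 (fully open), so that 0 is half open. A call has 1 to 12 rows; each row shifts and turns the commanded pose from where the row before left it, along the tool's axes as they then stand; what a row does not reach is not made up. A row lasts 1/8 s, in which the tool goes at most 62.5 mm and 10.7 degrees, less where a joint would pass 70% of its speed; a pose out of reach is approached as far as the arm can. A call is refused whole if a number of a shift passes 6.25 or a number of a turn 0.188, either way. A call with a gripper value outside its range is refused whole. The fingers move at their own pace and stop on an object; "newtons" is the grip in N (left out, the last holds). Time passes only in rows, so rows that do not move let the fingers close. It gives the time, the measured TCP pose, the force and the opening at its end, in the units of the state.
- robot.read_state(): the state, without advancing time (a new reading comes with each control period).
- viewer.capture(name): name is "side" or "top"; returns a dict with "image" (384x512x3 uint8, red, green, blue), "z_map" (384x512 float32, m along the optical axis (not along the pixel's ray), 0 where there is no reading), "K" (3x3 intrinsics, pixels), "world_to_cam" (4x4, takes a point from world to camera coordinates). Camera axes: x right, y down, z forward; pixel columns grow to the right and rows downward; lengths in m; the calibration is good to about 2 mm. A picture is of the moment at which its call begins.
- workorder.finish_job(): hands the job in, once; it reports no verdict.
Trained networks look in a picture, given as the dict that the camera call returned (one of the last four; its "shot" number tells which), for a name from the list of things; names that differ only in an ending like _2 or _b are one class to them, and where a whole thing is asked for, a point or a joint stands for the part that bears it (a point fixed in the world has none). Each returns a list of dicts, best first, with "conf" (0 to 1); they miss things now and then, are a little off and sometimes report something else, mostly with a low value. They report only what shows in the picture. A call takes as long as a camera call. They do not tell look-alikes from the thing itself.
- viewer.find_in(picture, query): "bbox" ([left, top, right, bottom] in pixels, round what is visible of it).
- viewer.pinpoint(picture, query): "location" ([column, row] in pixels: a listed point, or the origin of a listed thing).
The state is a dict: "time": time; "q": joint angles; "qd": joint speeds; "effort": joint torques, N m; "position": TCP position; "eef_rot": TCP orientation; "force": force on the tool from outside, world axes, zero at the start; "wrist_torque": the same for the moment, N m; "gripper_width": opening from 0.0 (shut) to 1.0 (fully open).
Only numpy, scipy, OpenCV 4.12 (cv2) and the standard library are available. Lean on these libraries where they do the work, as an engineer would, in place of code of your own. Each camera call takes 0.05 s, during which the arm holds its last target. There are 200 camera calls.

## Working session

There is one attempt and no reset: what is moved stays moved. The work goes in short steps, Python scripts to look and compute and a tool call to move; the robot and the scene stay as the last step left them, time stands still between calls to the robot, and variables do not carry over. Pictures are saved under pics/ and viewed, about 8 in all and at most 12, crops included, and the job is handed in when it is done.

Besides the shell and the picture viewer there is one more tool, called after "Emit:" as name(argument=value, ...), one argument or row to a line, values as JSON. send_rows: Moves the arm, as the interface text tells. Its arguments: {"type":"object","properties":{"delta_rot":{"type":"array"},"dp":{"type":"array"},"hand":{"type":"array"},"newtons":{"type":"number"}},"required":["delta_rot","dp","hand"]}

```bash
ls; mkdir -p pics
cat > h.py <<'E'
from station import robot, viewer, workorder
import numpy as np, cv2
def w(pic,c,r,z=None,win=1):
    K=pic["K"];T=np.linalg.inv(pic["world_to_cam"])
    ray=np.array([(c-K[0,2])/K[0,0],(r-K[1,2])/K[1,1],1.])
    if z is None:
        d=pic["z_map"][int(r)-win:int(r)+win+1,int(c)-win:int(c)+win+1];d=d[d>0]
        return (T@np.r_[ray*np.median(d),1])[:3] if d.size else None
    d=T[:3,:3]@ray;o=T[:3,3];return o+d*(z-o[2])/d[2]
def px(pic,p):
    c=pic["world_to_cam"]@np.r_[p,1];u=pic["K"]@c[:3];return u[:2]/u[2]
def save(pic,n,box=None,s=1):
    im=pic["image"][...,::-1]
    if box: im=im[box[1]:box[3],box[0]:box[2]]
    cv2.imwrite(f"pics/{n}.png",cv2.resize(im,None,fx=s,fy=s,interpolation=cv2.INTER_CUBIC))
E
python3 - <<'E'
from h import *
np.set_printoptions(precision=4,suppress=True)
s=robot.read_state();print(s)
P={n:viewer.capture(n) for n in("top","side")}
cv2.imwrite("pics/a.png",np.vstack([P["top"]["image"],P["side"]["image"]])[...,::-1][:, :])
im=np.hstack([P["top"]["image"],P["side"]["image"]])[...,::-1];cv2.imwrite("pics/a.png",cv2.resize(im,(800,300),interpolation=cv2.INTER_AREA))
save(P["top"],"top",s=1.5);save(P["side"],"side",s=1.5)
for n,p in P.items():
  for q in["clamp","end_stop","brick_center","jaw","pad_face","squeeze_point","pot","shaker","bowl"]:
    try:
      for r in viewer.pinpoint(p,q)[:4]:
        c=r["location"];print(n,q,np.round(c,1),round(r["conf"],2),w(p,*c))
    except Exception as e: print(n,q,e)
E
```

```text
pics
{'time': 0.0, 'q': array([-1.3457,  0.7071, -0.0276,  1.485 ,  0.022 ,  0.9509, -0.0755]), 'qd': array([-0.0009,  0.0017,  0.0003,  0.0033,  0.0017, -0.0008,  0.0008]), 'effort': array([ -0.0007, -88.3207,   1.2345, -23.6169,   0.0169,   0.0064,
         0.    ]), 'position': array([0.1515, 0.5544, 0.1988]), 'eef_rot': array([[ 0.2637,  0.9646, -0.0003],
       [ 0.9646, -0.2637, -0.0011],
       [-0.0011,  0.    , -1.    ]]), 'force': array([ 0.1694, -0.8768, -0.2003]), 'wrist_torque': array([0.0065, 0.0072, 0.0033]), 'gripper_width': 1.0019938793737495}
top clamp [209.6 161.4] 0.76 [0.6144 0.084  0.0098]
top end_stop [193.7 141.7] 0.82 [0.6644 0.1289 0.0651]
top brick_center [254.2 226.5] 0.97 [ 0.3988 -0.0542  0.0452]
top brick_center [177.8 248.1] 0.74 [0.3378 0.1788 0.0456]
top brick_center [199.7 182.8] 0.58 [0.5359 0.1114 0.0556]
top pad_face [217.9 154.7] 0.51 [0.6363 0.0569 0.01  ]
top squeeze_point [257.8 143.1] 0.68 [ 0.6728 -0.0737  0.0125]
top squeeze_point [210.1 160.8] 0.63 [0.6163 0.0823 0.0103]
top pot [353.6 203.1] 0.8 [ 0.462  -0.3557  0.077 ]
top shaker [131.4 179.2] 0.72 [0.5479 0.3175 0.0681]
top bowl [122.1 213. ] 0.7 [0.4518 0.3621 0.0051]
side clamp [272.4 194.8] 0.61 [0.6143 0.075  0.0088]
side end_stop [280.2 174.7] 0.78 [0.6768 0.1174 0.037 ]
side brick_center [238.4 237.7] 0.94 [ 0.3903 -0.0821  0.0444]
side brick_center [162.5 204.9] 0.89 [0.3128 0.1649 0.0438]
side brick_center [246.6 188.8] 0.73 [0.5312 0.0852 0.0533]
side jaw [271.9 191.6] 0.94 [0.6234 0.0893 0.0098]
side pad_face [280.8 191.7] 0.73 [0.6156 0.0381 0.0358]
side squeeze_point [317.2 180. ] 0.88 [ 0.791   0.0747 -0.0008]
side pot [359.8 315.2] 0.74 [ 0.4191 -0.4381  0.062 ]
side shaker [212.8 170.6] 0.68 [0.5562 0.3126 0.0091]
side bowl [171.7 177.4] 0.71 [0.4226 0.3347 0.0188]
```

View pics/top.png

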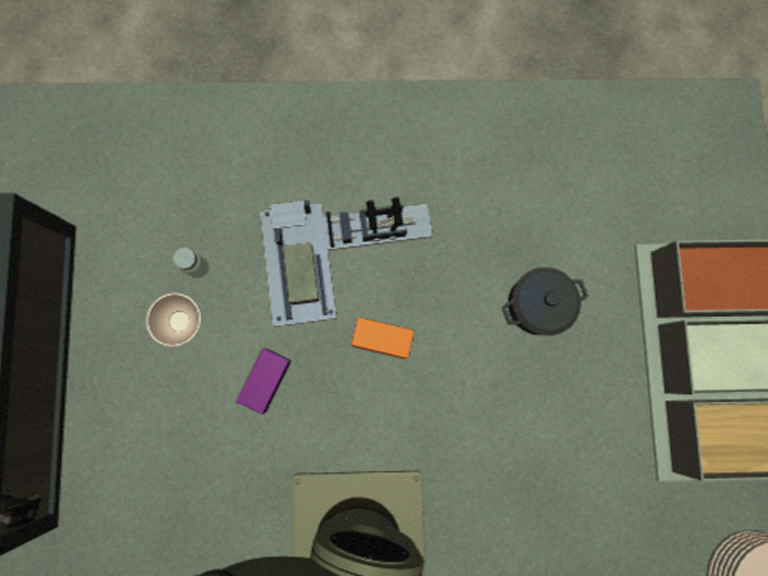

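View pics/side.png

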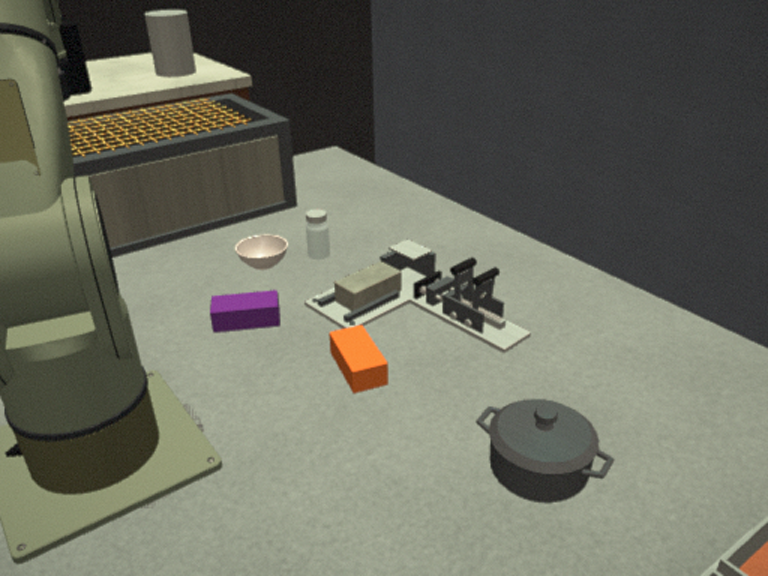

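The top view shows the clamp with the grey brick between its guides at about (301,273)/1.5. The orange block at (383,337)/1.5 and the purple one at (263,380)/1.5 are look-alikes, so I choose the grey one. The pot, shaker and bowl are well clear of it. Next I measure the clamp.

Run:
```python
from h import *
np.set_printoptions(precision=4,suppress=True)
P={n:viewer.capture(n) for n in("top","side")}
save(P["top"],"crop",(165,125,295,225),6)
for n,p in P.items():
    v,u=np.mgrid[0:384,0:512];z=p["z_map"];K=p["K"]
    X=np.stack([(u-K[0,2])/K[0,0]*z,(v-K[1,2])/K[1,1]*z,z,np.ones_like(z)],-1)@np.linalg.inv(p["world_to_cam"]).T
    X=X[...,:3];ok=(z>0)&(X[...,0]>.4)&(X[...,0]<.74)&(X[...,1]>-.18)&(X[...,1]<.22)
    np.savez(f"{n}.npz",X=X,ok=ok,im=p["image"])
    for nm,lo,hi in(("bed",.006,.016),("brick",.05,.06),("roof",.0625,.075),("bars",.09,.13)):
        m=ok&(X[...,2]>lo)&(X[...,2]<hi);q=X[m]
        if nm=="brick": 
            pass
        k,l,st,ce=cv2.connectedComponentsWithStats(m.astype(np.uint8))
        for i in range(1,k):
            if st[i,4]<12: continue
            a=X[l==i];r=cv2.minAreaRect((a[:,:2]*1000).astype(np.float32))
            print(n,nm,st[i,4],"px",ce[i],"mean",a.mean(0),"rect",np.round(r[0],1),np.round(r[1],1),round(r[2],1))
    for q in["brick_center","jaw","pad_face","squeeze_point","end_stop","trigger","pad"]:
        print(n,q,[(np.round(r["bbox"]),round(r["conf"],2)) for r in viewer.find_in(p,q)[:3]])
```

```text
top bed 2304 px [214.2083 171.559 ] mean [0.5812 0.0686 0.0107] rect [581.8   7.6] [255.1 368.2] 6.8
top bed 36 px [236.7222 144.7222] mean [ 0.669  -0.0048  0.01  ] rect [669.5  -4.2] [22.4 20.6] 9.8
top bed 27 px [254.4074 144.0741] mean [ 0.6702 -0.0626  0.0109] rect [669.8 -62.9] [ 9.9 24.8] 8.4
top bed 46 px [224.2826 152.2174] mean [0.6442 0.0361 0.0105] rect [644.4  35.7] [29.9 18.6] 6.3
top bed 21 px [255.7619 152.7143] mean [ 0.6409 -0.0664  0.0114] rect [640.2 -67.2] [ 9.4 26.4] 2.9
top brick 51 px [230.5882 149.2745] mean [0.6423 0.0148 0.0516] rect [641.4  15.8] [55.4 18.9] 7.7
top brick 18 px [241.9444 144.9444] mean [ 0.6558 -0.0212  0.0519] rect [658.2 -20.9] [26.  10.6] 5.9
top brick 38 px [185.     156.2632] mean [0.6206 0.157  0.0558] rect [620.4 157.3] [27.7 12.1] 5.5
top brick 724 px [200.2693 181.1657] mean [0.5411 0.1097 0.0555] rect [541.9 110. ] [120.6  60. ] 6.8
top roof 376 px [192.383  142.5106] mean [0.6611 0.1327 0.0677] rect [661.4 129.8] [52.9 77.7] 6.4
top bars 95 px [264.9158 140.3579] mean [ 0.6517 -0.0894  0.1113] rect [653.1 -89.6] [56.9 14.9] 6.2

[... 1911 characters left out ...]
  0.1045] rect [648.4 -42.5] [60.2 14.9] 2.2
side bars 138 px [323.6377 184.7899] mean [ 0.6498 -0.0945  0.1052] rect [652.7 -92.9] [57.2 15.4] 3.4
side brick_center [(array([219., 217., 260., 262.]), 0.74), (array([222., 177., 267., 207.]), 0.69), (array([140., 193., 188., 225.]), 0.6)]
side jaw [(array([277., 181., 340., 218.]), 0.67), (array([315., 178., 331., 208.]), 0.65)]
side pad_face [(array([275., 181., 293., 197.]), 0.65)]
side squeeze_point [(array([203., 160., 354., 237.]), 0.94)]
side end_stop [(array([203., 159., 355., 236.]), 0.96)]
side trigger [(array([314., 177., 333., 207.]), 0.63)]
side pad [(array([201., 158., 353., 238.]), 0.61), (array([273., 183., 293., 204.]), 0.56)]
```

View pics/crop.png

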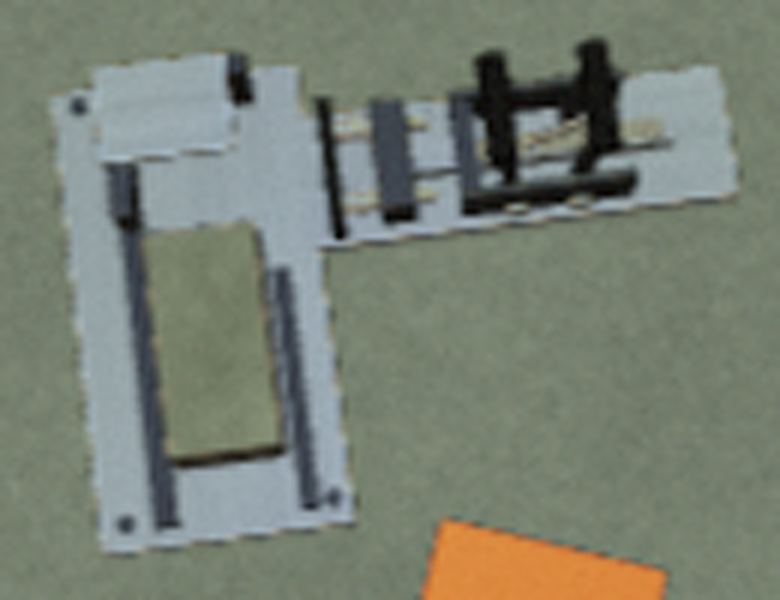

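Top and side agree within about 3 mm. The clamp's yaw is about 6.6°, with its origin at about (0.619, 0.088). The brick is at clamp (-74, 30), which matches the given 65–100 mm short of home, so I set out.

Emit:
send_rows(
  delta_rot=[
    [0, 0, -0.187],
    [0, 0, -0.187],
    [0, 0, -0.008],
    [0, 0, 0],
    [0, 0, 0],
    [0, 0, 0],
    [0, 0, 0],
    [0, 0, 0],
    [0, 0, 0],
    [0, 0, 0],
    [0, 0, 0],
    [0, 0, 0],
  ],
  dp=[
    [0, 0, 0],
    [0, 0, 0],
    [-4.9, 2.46, 0],
    [-4.9, 2.46, 0],
    [-4.9, 2.46, 0],
    [-4.9, 2.46, 0],
    [-4.9, 2.46, 0],
    [-4.9, 2.46, 0],
    [-4.9, 2.46, 0],
    [-4.9, 2.46, 0],
    [-4.9, 2.46, 0],
    [-4.6, 2.46, 0],
  ],
  hand=[-1, -1, -1, -1, -1, -1, -1, -1, -1, -1, -1, -1],
  newtons=30,
)

```text
time: 3.3
position: [0.4525, 0.0971, 0.1995]
eef_rot: [[-0.115, 0.993, 0.0], [0.993, 0.115, 0.0], [-0.0, 0.0, -1.0]]
force: [0.5, 0.9, 0.2]
gripper_width: -0.002
```

```bash
cat >> h.py <<'E'
a=np.radians(6.6);R=np.array([[np.cos(a),-np.sin(a)],[np.sin(a),np.cos(a)]]);O=np.array([.6192,.0880])
def st():
    s=robot.read_state();p=s["position"];E=s["eef_rot"]
    print("t",round(s["time"],2),"clamp mm",np.round(np.r_[R.T@(p[:2]-O),p[2]]*1000,1),"yaw",round(np.degrees(np.arctan2(-E[0,0],E[1,0])),2),"zax",np.round(E[:,2],3),"F",np.round(s["force"],1),"w",round(s["gripper_width"],3),"q",np.round(s["q"],2))
    return s
E
python3 -c "from h import *;st()"
```

```text
t 3.3 clamp mm [-164.6   28.2  199.5] yaw 6.58 zax [ 0.  0. -1.] F [0.5 0.9 0.2] w -0.002 q [-0.14  0.55 -0.24  1.87  0.18  0.74  1.21]
```

Emit:
send_rows(
  delta_rot=[
    [0, 0, 0],
    [0, 0, 0],
    [0, 0, 0],
    [0, 0, 0],
    [0, 0, 0],
  ],
  dp=[
    [0.15, 0, 5.5],
    [0, 0, 5.5],
    [0, 0, 4.0],
    [0, 0, 2.6],
    [0, 0, 0],
  ],
  hand=[-1, -1, -1, -1, -1],
)

```text
time: 3.92
position: [0.4507, 0.1003, 0.0223]
eef_rot: [[-0.115, 0.993, -0.002], [0.993, 0.115, -0.001], [-0.001, -0.002, -1.0]]
force: [-0.5, 1.0, 0.6]
gripper_width: -0.001
```

```bash
python3 -c "
from h import *;st()
p=viewer.capture('top');q=viewer.capture('side')
a=p['image'][130:240,165:275];b=q['image'][130:240,200:310]
im=cv2.resize(np.hstack([a,b])[...,::-1],None,fx=3.6,fy=3.6,interpolation=cv2.INTER_CUBIC);cv2.imwrite('pics/c.png',im)"
```

```text
t 3.92 clamp mm [-166.    31.6   22.3] yaw 6.62 zax [-0.002 -0.001 -1.   ] F [-0.5  1.   0.6] w -0.001 q [-0.24  0.87 -0.09  2.05  0.31  0.23  1.09]
```

View pics/c.png

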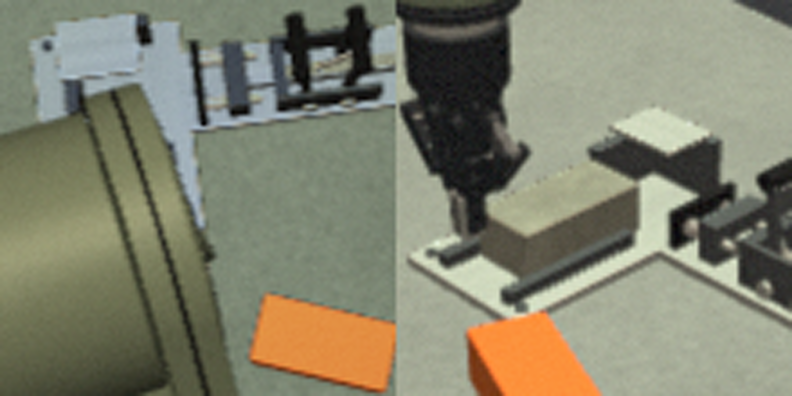

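The fingertips stand behind the brick's near end, between the guides. Now I push.

Emit:
send_rows(
  delta_rot=[
    [0, 0, 0],
    [0, 0, 0],
    [0, 0, 0],
    [0, 0, 0],
    [0, 0, 0],
    [0, 0, 0],
    [0, 0, 0],
    [0, 0, 0],
    [0, 0, 0],
    [0, 0, 0],
  ],
  dp=[
    [-0.1, 1.0, 0],
    [0, 0.8, 0],
    [0, 0.8, 0],
    [0, 0.8, 0],
    [0, 0.8, 0],
    [0, 0.8, 0],
    [0, 0.8, 0],
    [0, 0.8, 0],
    [0, 0.8, 0],
    [0, 0.6, 0],
  ],
  hand=[-1, -1, -1, -1, -1, -1, -1, -1, -1, -1],
)

```text
time: 5.28
position: [0.5314, 0.1086, 0.0233]
eef_rot: [[-0.115, 0.993, 0.0], [0.993, 0.115, -0.0], [-0.0, -0.0, -1.0]]
force: [-0.3, 0.6, -1.3]
gripper_width: 0.003
```

```bash
python3 -c "from h import *;st()"
```

```text
t 5.28 clamp mm [-84.8  30.6  23.3] yaw 6.6 zax [ 0. -0. -1.] F [-0.3  0.6 -1.3] w 0.003 q [-0.18  0.93 -0.16  1.77  0.29  0.47  1.15]
```

Emit:
send_rows(
  delta_rot=[
    [0, 0, 0],
    [0, 0, 0],
    [0, 0, 0],
    [0, 0, 0],
  ],
  dp=[
    [0, 0.4, 0],
    [0, 0.3, 0],
    [0, 0.2, 0],
    [0, 0.1, 0],
  ],
  hand=[-1, -1, -1, -1],
)

```text
time: 5.78
position: [0.5409, 0.1097, 0.0233]
eef_rot: [[-0.115, 0.993, -0.0], [0.993, 0.115, -0.0], [-0.0, -0.0, -1.0]]
force: [-0.5, -1.0, -0.1]
gripper_width: 0.002
```

Emit:
send_rows(
  delta_rot=[
    [0, 0, 0],
    [0, 0, 0],
  ],
  dp=[
    [0, 0.1, 0],
    [0, 0.1, 0],
  ],
  hand=[-1, -1],
)

```text
time: 6.02
position: [0.5429, 0.1099, 0.0233]
eef_rot: [[-0.115, 0.993, -0.0], [0.993, 0.115, -0.0], [-0.0, -0.0, -1.0]]
force: [0.2, -0.0, -0.7]
gripper_width: -0.003
```

Emit:
send_rows(
  delta_rot=[
    [0, 0, 0],
    [0, 0, 0],
  ],
  dp=[
    [0, 0.1, 0],
    [0, 0.1, 0],
  ],
  hand=[-1, -1],
)

```text
time: 6.28
position: [0.5449, 0.1102, 0.0233]
eef_rot: [[-0.115, 0.993, -0.0], [0.993, 0.115, -0.0], [-0.0, -0.0, -1.0]]
force: [-0.3, 0.6, -0.9]
gripper_width: 0.002
```

```bash
python3 -c "
from h import *;st()
q=viewer.capture('side')
save(q,'d',(210,130,360,240),5)"
```

```text
t 6.28 clamp mm [-71.3  30.6  23.3] yaw 6.6 zax [-0. -0. -1.] F [-0.3  0.6 -0.9] w 0.002 q [-0.17  0.94 -0.17  1.72  0.29  0.51  1.16]
```

View pics/d.png

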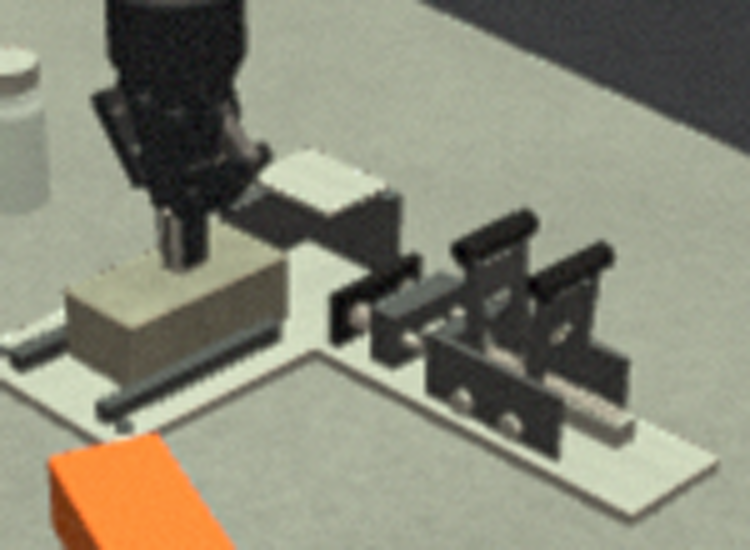

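```bash
python3 -c "
from h import *;np.set_printoptions(precision=4,suppress=True)
s=st();q=viewer.capture('side');T=viewer.capture('top')
print(px(q,s['position']),(px(q,s['position'])-[210,130])*5)
for c,r in((246,182),(248,182),(250,182),(246,178),(246,185),(240,190),(260,182)):
  x=w(q,c,r,win=0);print(c,r,x, R.T@(x[:2]-O)*1000)
v,u=np.mgrid[0:384,0:512];z=q['z_map'];K=q['K']
X=np.stack([(u-K[0,2])/K[0,0]*z,(v-K[1,2])/K[1,1]*z,z,np.ones_like(z)],-1)@np.linalg.inv(q['world_to_cam']).T
X=X[...,:3];m=(z>0)&(abs(X[...,2]-.0545)<.005)&(X[...,0]>.45)&(X[...,0]<.62)&(X[...,1]>.03)&(X[...,1]<.19)
a=(X[m][:,:2]-O)@R*1000;print(len(a),np.percentile(a,[1,5,50,95,99],axis=0))
print(cv2.minAreaRect(a.astype(np.float32)))
print([(r['location'],r['conf']) for r in viewer.pinpoint(q,'brick_center')])
save(T,'e',(165,125,295,225),6)
"
```

```text
t 6.33 clamp mm [-71.1  30.6  23.3] yaw 6.6 zax [ 0. -0. -1.] F [-0.  -0.   0.6] w -0.002 q [-0.17  0.94 -0.17  1.72  0.29  0.51  1.16]
[245.845  193.0034] [179.2248 315.017 ]
246 182 [0.5406 0.101  0.0648] [-76.6142  21.9504]
248 182 [0.5445 0.0968 0.0654] [-73.2145  17.3159]
250 182 [0.5514 0.0969 0.063 ] [-66.3647  16.6408]
246 178 [0.5428 0.1037 0.0757] [-74.0603  24.3847]
246 185 [0.543  0.105  0.0526] [-73.7585  25.695 ]
240 190 [0.5119 0.0893 0.0543] [-106.4738   13.6636]
260 182 [0.582  0.0912 0.0552] [-36.5999   7.4491]
442 [[-134.8464   -2.6643]
 [-132.3217   -0.614 ]
 [ -85.9716   21.3341]
 [ -17.5582   54.9784]
 [  -0.078    61.8924]]
((-64.6160659790039, 28.755992889404297), (147.7681121826172, 70.84953308105469), 4.922436237335205)
[([162.7, 203.7], 0.95), ([243.6, 191.3], 0.66), ([238.2, 237.3], 0.62)]
```

```bash
python3 -c "
from h import *;np.set_printoptions(precision=4,suppress=True)
q=viewer.capture('side')
f=lambda p:((px(q,p)-[200,130])*3.6+[396,0])
for z in(.0223,.04,.055,.07): print(z,f([.4507,.1003,z]), 'now', px(q,[.5449,.1102,z]))
save(q,'f',(225,140,275,215),8)
for y in range(172,196,2): print(y,[np.round(w(q,c,y,win=0)[2]*1000) for c in range(236,256,2)])
"
```

```text
0.0223 [467.1333 271.0223] now [245.8164 193.3079]
0.04 [465.7828 251.1857] now [245.6425 187.9488]
0.055 [464.6225 234.143 ] now [245.4932 183.3472]
0.07 [463.4473 216.8831] now [245.342  178.6896]
172 [np.float64(2.0), np.float64(-1.0), np.float64(0.0), np.float64(94.0), np.float64(97.0), np.float64(101.0), np.float64(106.0), np.float64(108.0), np.float64(107.0), np.float64(55.0)]
174 [np.float64(1.0), np.float64(1.0), np.float64(0.0), np.float64(86.0), np.float64(91.0), np.float64(89.0), np.float64(92.0), np.float64(89.0), np.float64(-1.0), np.float64(46.0)]
176 [np.float64(0.0), np.float64(-1.0), np.float64(-1.0), np.float64(82.0), np.float64(86.0), np.float64(84.0), np.float64(85.0), np.float64(83.0), np.float64(53.0), np.float64(55.0)]
178 [np.float64(-2.0), np.float64(-1.0), np.float64(-1.0), np.float64(75.0), np.float64(78.0), np.float64(78.0), np.float64(80.0), np.float64(76.0), np.float64(55.0), np.float64(57.0)]
180 [np.float64(-1.0), np.float64(-0.0), np.float64(55.0), np.float64(68.0), np.float64(70.0), np.float64(74.0), np.float64(72.0), np.float64(71.0), np.float64(54.0), np.float64(55.0)]
182 [np.float64(54.0), np.float64(55.0), np.float64(54.0), np.float64(61.0), np.float64(66.0), np.float64(65.0), np.float64(68.0), np.float64(62.0), np.float64(55.0), np.float64(57.0)]Traceback (most recent call last):
  File "<string>", line 7, in <module>
    for y in range(172,196,2): print(y,[np.round(w(q,c,y,win=0)[2]*1000) for c in range(236,256,2)])
                                                 ~~~~~~~~~~~~~~^^^
TypeError: 'NoneType' object is not subscriptable
```

View pics/f.png

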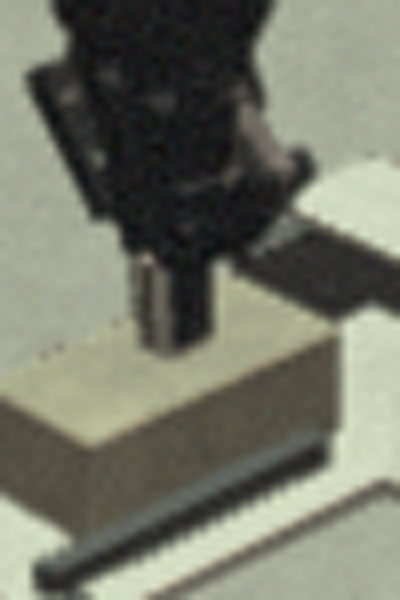

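The picture contradicts the readout. The shut fingertips show at z≈0.057, just above the brick's top, while the state says 0.023. The brick did not move and the force is near zero, so the fingers passed over it. I back off and measure the tip height against a clear background.

Emit:
send_rows(
  delta_rot=[
    [0, 0, 0],
    [0, 0, 0],
    [0, 0, 0],
    [0, 0, 0],
    [0, 0, 0],
    [0, 0, 0],
  ],
  dp=[
    [0, 0, -2.0],
    [0, 0, -2.0],
    [0, -4.0, 0],
    [0, -4.0, 0],
    [0, -2.5, 0],
    [0, 0, 0],
  ],
  hand=[-1, -1, -1, -1, -1, -1],
)

```text
time: 7.28
position: [0.4396, 0.0981, 0.0636]
eef_rot: [[-0.116, 0.993, -0.001], [0.993, 0.116, -0.0], [-0.0, -0.001, -1.0]]
force: [-0.1, 0.1, -0.1]
gripper_width: 0.002
```

```bash
cat >> h.py <<'E'
def cloud(p):
    v,u=np.mgrid[0:384,0:512];z=p['z_map'];K=p['K']
    X=np.stack([(u-K[0,2])/K[0,0]*z,(v-K[1,2])/K[1,1]*z,z,np.ones_like(z)],-1)@np.linalg.inv(p['world_to_cam']).T
    return X[...,:3],z>0
E
python3 -c "
from h import *;np.set_printoptions(precision=4,suppress=True)
s=st();q=viewer.capture('side');p=s['position']
X,ok=cloud(q);m=ok&(np.hypot(X[...,0]-p[0],X[...,1]-p[1])<.03)&(X[...,2]>.03)&(X[...,2]<.16)
a=X[m];print(len(a));
for lo in np.arange(.03,.16,.01):
  b=a[(a[:,2]>=lo)&(a[:,2]<lo+.01)]
  if len(b): c=(b[:,:2]-O)@R*1000;print(round(lo,2),len(b),c.min(0),c.max(0))
print(px(q,p));save(q,'g',(190,110,290,210),6)
print(np.sort(a[:,2])[:20])
"
```

```text
t 7.28 clamp mm [-177.3   30.6   63.6] yaw 6.63 zax [-0.001 -0.    -1.   ] F [-0.1  0.1 -0.1] w 0.002 q [-0.22  0.78 -0.13  2.07  0.3   0.31  1.09]
215
0.09 9 [-185.1712   19.5002] [-169.3267   35.1062]
0.1 27 [-187.2496   13.6479] [-168.8718   37.6465]
0.11 32 [-188.7269   11.4947] [-171.0681   36.0739]
0.12 38 [-189.373    13.2381] [-169.2306   42.2029]
0.13 22 [-188.9946   13.9881] [-174.1011   42.1195]
0.14 54 [-190.1859    1.283 ] [-164.4669   58.2709]
0.15 33 [-190.0334    3.06  ] [-165.514    58.9866]
[215.7948 193.9031]
[0.0918 0.0957 0.0967 0.0968 0.0969 0.0978 0.0991 0.0995 0.0996 0.1012
 0.1013 0.1023 0.1024 0.1024 0.1029 0.1034 0.1035 0.1042 0.1049 0.1051]
```

View pics/g.png

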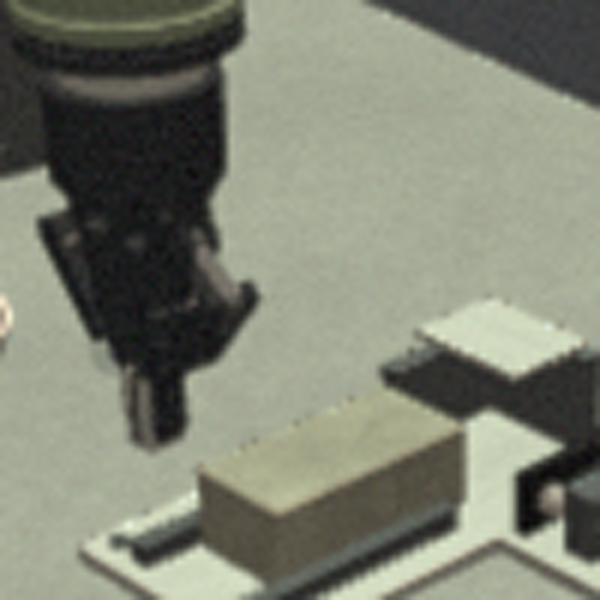

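The shut tip reads at z≈0.095 in the camera and 0.064 in the readout, so the fingers end about 32 mm above the reported TCP. The horizontal position agrees within 3 mm. I take 32 mm as the correction and lower carefully, watching the force.

Emit:
send_rows(
  delta_rot=[
    [0, 0, 0],
    [0, 0, 0],
    [0, 0, 0],
    [0, 0, 0],
  ],
  dp=[
    [0, 0.6, 3.0],
    [0, 0, 2.5],
    [0, 0, 1.5],
    [0, 0, 0],
  ],
  hand=[-1, -1, -1, -1],
)

```text
time: 7.82
position: [0.4468, 0.0988, -0.0075]
eef_rot: [[-0.115, 0.993, -0.001], [0.993, 0.115, -0.0], [-0.0, -0.001, -1.0]]
force: [0.1, 0.5, -0.2]
gripper_width: 0.002
```

```bash
cat >> h.py <<'E'
def tip(q):
    p=st()['position'];X,ok=cloud(q);m=ok&(np.hypot(X[...,0]-p[0],X[...,1]-p[1])<.026)&(X[...,2]>p[2]+.022)&(X[...,2]<p[2]+.06)
    b=X[m];c=(b[:,:2]-O)@R*1000;print('tip cloud z',np.round(np.sort(b[:,2])[:6]*1000),c.min(0),c.max(0))
E
python3 -c "
from h import *
q=viewer.capture('side');tip(q)"
```

```text
t 7.88 clamp mm [-169.9   30.6   -6.8] yaw 6.6 zax [-0. -0. -1.] F [-0.3  0.6 -0.5] w 0.002 q [-0.26  0.93 -0.06  2.08  0.33  0.14  1.07]
tip cloud z [25. 26. 26. 26. 26. 27.] [-181.44070784   12.82280354] [-158.1640983   42.6594718]
```

Emit:
send_rows(
  delta_rot=[
    [0, 0, 0],
    [0, 0, 0],
    [0, 0, 0],
    [0, 0, 0],
    [0, 0, 0],
    [0, 0, 0],
    [0, 0, 0],
    [0, 0, 0],
  ],
  dp=[
    [0, 1.0, 0],
    [0, 0.8, 0],
    [0, 0.8, 0],
    [0, 0.8, 0],
    [0, 0.8, 0],
    [0, 0.8, 0],
    [0, 0.6, 0],
    [0, 0, 0],
  ],
  hand=[-1, -1, -1, -1, -1, -1, -1, -1],
)

```text
time: 8.88
position: [0.5028, 0.1053, -0.0067]
eef_rot: [[-0.115, 0.993, 0.001], [0.993, 0.115, 0.0], [0.0, 0.001, -1.0]]
force: [-0.4, -0.0, 0.4]
gripper_width: -0.001
```

```bash
cat >> h.py <<'E'
def brick(q):
    X,ok=cloud(q);m=ok&(abs(X[...,2]-.0548)<.003);a=(X[...,:2]-O)@R*1000
    m&=(a[...,0]>-150)&(a[...,0]<75)&(a[...,1]>4)&(a[...,1]<56)
    b=a[m];print('brick top n',len(b),'x pct',np.percentile(b[:,0],[0,2,50,98,100]).round(1),'y',np.percentile(b[:,1],[2,98]).round(1))
E
python3 -c "
from h import *
q=viewer.capture('side');st();brick(q)"
```

```text
t 8.93 clamp mm [-114.    30.6   -6.7] yaw 6.59 zax [ 0.  0. -1.] F [-1.1  0.4  0.3] w 0.0 q [-0.2   0.96 -0.12  1.88  0.32  0.32  1.11]
brick top n 268 x pct [-123.5 -121.3  -31.5   17.    62.3] y [ 4.5 52.3]
```

The brick is moving: its far end is now at about x=17. I push it home with small steps at the end.

Emit:
send_rows(
  delta_rot=[
    [0, 0, 0],
    [0, 0, 0],
    [0, 0, 0],
    [0, 0, 0],
    [0, 0, 0],
    [0, 0, 0],
    [0, 0, 0],
    [0, 0, 0],
  ],
  dp=[
    [0, 0.7, 0],
    [0, 0.7, 0],
    [0, 0.7, 0],
    [0, 0.7, 0],
    [0, 0.5, 0],
    [0, 0.4, 0],
    [0, 0.2, 0],
    [0, 0.1, 0],
  ],
  hand=[-1, -1, -1, -1, -1, -1, -1, -1],
)

```text
time: 9.93
position: [0.5419, 0.1098, -0.0067]
eef_rot: [[-0.115, 0.993, -0.0], [0.993, 0.115, -0.0], [-0.0, -0.0, -1.0]]
force: [-2.2, 0.4, 0.8]
gripper_width: 0.001
```

Emit:
send_rows(
  delta_rot=[
    [0, 0, 0],
    [0, 0, 0],
  ],
  dp=[
    [0, 0.1, 0],
    [0, 0.1, 0],
  ],
  hand=[-1, -1],
)

```text
time: 10.18
position: [0.5439, 0.1101, -0.0067]
eef_rot: [[-0.115, 0.993, 0.0], [0.993, 0.115, -0.0], [-0.0, -0.0, -1.0]]
force: [-1.7, -1.3, 0.3]
gripper_width: -0.0
```

Emit:
send_rows(
  delta_rot=[
    [0, 0, 0],
    [0, 0, 0],
  ],
  dp=[
    [0, 0.1, 0],
    [0, 0.1, 0],
  ],
  hand=[-1, -1],
)

```text
time: 10.42
position: [0.5447, 0.1101, -0.0067]
eef_rot: [[-0.115, 0.993, -0.002], [0.993, 0.115, -0.001], [-0.001, -0.002, -1.0]]
force: [-13.5, -0.3, 10.4]
gripper_width: 0.002
```

The stop is reached: 13 N at TCP x = -71, which puts the brick face at about -60. I back off, rise, and go above the squeeze point with the gripper open.

Emit:
send_rows(
  delta_rot=[
    [0, 0, 0],
    [0, 0, 0],
    [0, 0, 0],
    [0, 0, 0],
    [0, 0, 0],
    [0, 0, 0],
    [0, 0, 0],
    [0, 0, 0],
    [0, 0, 0],
    [0, 0, 0],
    [0, 0, 0],
  ],
  dp=[
    [0, -1.0, 0],
    [0, -1.0, -1.0],
    [0, 0, -5.0],
    [0, 0, -5.0],
    [0, 0, -4.0],
    [0, 0, 0],
    [-4.6, 2.6, 0],
    [-4.6, 2.6, 0],
    [-4.6, 2.6, 0],
    [-4.6, 2.6, 0],
    [0, 0, 0],
  ],
  hand=[-1, -1, -1, -1, -1, 1, 1, 1, 1, 1, 1],
)

```text
time: 11.8
position: [0.6508, -0.0667, 0.142]
eef_rot: [[-0.111, 0.994, -0.001], [0.994, 0.111, -0.002], [-0.002, -0.001, -1.0]]
force: [-1.2, 1.2, -0.4]
gripper_width: 1.003
```

```bash
python3 -c "
from h import *
np.set_printoptions(precision=1,suppress=True)
q=viewer.capture('side');t=viewer.capture('top');s=st();p=s['position'];brick(q);brick(t)
print(getattr(robot,'grip_point_offset',None))
X,ok=cloud(q);A=(X[...,:2]-O)@R*1000;T=(p[:2]-O)@R*1000
z=X[...,2]*1000
m=ok&(abs(A[...,0]-T[0])<30)&(abs(A[...,1]-T[1])<75)&(z>128)&(z<240)
for lo in range(130,240,10):
  k=m&(z>=lo)&(z<lo+10)
  if k.any(): print(lo,k.sum(),np.sort(A[k][:,1])[[0,-1]],np.sort(A[k][:,0])[[0,-1]], [round(x) for x in np.histogram(A[k][:,1],bins=12,range=(T[1]-60,T[1]+60))[0]])
m=ok&(z>95)&(z<120)&(abs(A[...,1]+155)<60)&(abs(A[...,0]-12)<50)
k,l,stt,ce=cv2.connectedComponentsWithStats(m.astype(np.uint8))
for i in range(1,k):
  if stt[i,4]>15: print('bar',stt[i,4],A[l==i].mean(0),A[l==i].min(0),A[l==i].max(0),z[l==i].max())
a=t['image'][110:230,165:295];b=q['image'][90:210,230:360]
cv2.imwrite('pics/i.png',cv2.resize(np.hstack([a,b])[...,::-1],None,fx=3,fy=3,interpolation=cv2.INTER_CUBIC))
"
```

```text
t 11.9 clamp mm [  13.2 -153.1  142.6] yaw 6.59 zax [-0.  0. -1.] F [ 0.2  0.7 -0.6] w 0.997 q [ 0.2  0.9 -0.3  1.2  0.3  1.   1.5]
brick top n 293 x pct [-60.6 -59.1 -12.5  54.4  62.8] y [ 4.8 55.3]
brick top n 355 x pct [-59.2 -57.8 -17.5  22.5  48.2] y [ 4.7 55. ]
0.0187
180 11 [-208.3 -107.1] [ 6.3 20.9] [4, 1, 0, 0, 0, 0, 0, 0, 0, 4, 2, 0]
190 50 [-216.3 -105.3] [ 1.8 26.9] [18, 2, 0, 0, 0, 0, 0, 0, 0, 21, 5, 0]
200 67 [-216.9 -103.1] [ 1.9 25.1] [17, 5, 0, 0, 0, 0, 0, 0, 0, 20, 10, 0]
210 63 [-216.8 -103.9] [ 1.3 26.9] [17, 3, 0, 0, 0, 0, 0, 0, 0, 24, 6, 0]
220 56 [-216.5  -95.1] [ 1.4 26.9] [14, 3, 0, 0, 0, 0, 0, 0, 0, 19, 10, 1]
230 87 [-227.9  -84. ] [ 0.5 29.6] [17, 9, 0, 0, 0, 0, 0, 0, 0, 19, 10, 10]
bar 112 [   8.4 -133.6] [ -19.2 -138.9] [  40.1 -122.6] 113.05857926601782
bar 119 [   8.6 -185.4] [ -17.8 -191. ] [  42.9 -175. ] 114.80480710729913
```

View pics/i.png

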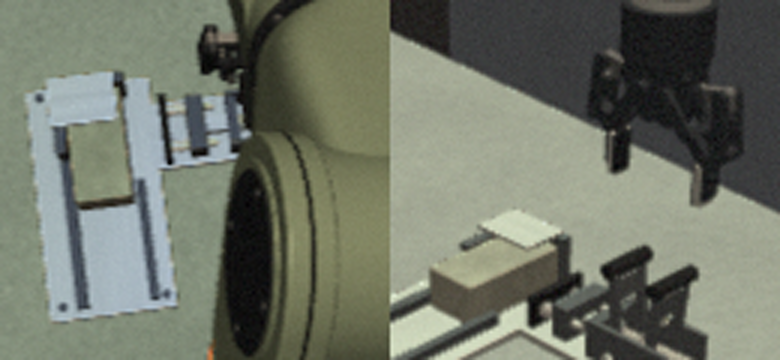

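The brick is home: its near end reads -59 to -60 in both cameras. The open fingers are centred 3 mm too far to -y of the bars, with the tips at z≈187, 45 mm above the readout, which is 32 mm plus the 13 mm swing. I correct this and descend.

Emit:
send_rows(
  delta_rot=[
    [0, 0, 0],
    [0, 0, 0],
    [0, 0, 0],
    [0, 0, 0],
    [0, 0, 0],
    [0, 0, 0],
  ],
  dp=[
    [0.3, 0, 1.0],
    [0, 0, 3.0],
    [0, 0, 2.0],
    [0, 0, 2.0],
    [0, 0, 1.4],
    [0, 0, 0],
  ],
  hand=[1, 1, 1, 1, 1, 1],
)

```text
time: 12.65
position: [0.6495, -0.0592, 0.0485]
eef_rot: [[-0.116, 0.993, -0.001], [0.993, 0.116, 0.0], [0.0, -0.001, -1.0]]
force: [-0.2, -0.4, 1.3]
gripper_width: 1.0
```

```bash
cat >> h.py <<'E'
def pads(n='',show=True):
    # clamp-y of pad and carrier from the side camera's cloud
    q=viewer.capture('side');X,ok=cloud(q);A=(X[...,:2]-O)@R*1000;z=X[...,2]*1000
    m=ok&(z>20)&(z<50)&(A[...,0]>-28)&(A[...,0]<52)&(A[...,1]>-110)&(A[...,1]<-6)
    h=np.histogram(A[m][:,1],bins=range(-110,-4,2));print('y hist',[(int(b),int(c)) for c,b in zip(h[0],h[1]) if c>2])
    if n: save(q,n,(240,150,350,232),7)
    return q
E
python3 -c "
from h import *
st();q=pads('j')
"
```

```text
t 12.65 clamp mm [  13.2 -149.7   48.5] yaw 6.64 zax [-0.001  0.    -1.   ] F [-0.2 -0.4  1.3] w 1.0 q [ 0.15  1.02 -0.26  1.31  0.3   0.85  1.5 ]
y hist [(-110, 9), (-96, 4), (-90, 11), (-88, 33), (-86, 40), (-84, 27), (-82, 14), (-80, 6), (-78, 9), (-76, 10), (-74, 6), (-72, 12), (-70, 9), (-68, 9), (-58, 3), (-54, 6), (-52, 5), (-50, 13), (-48, 53), (-46, 39), (-44, 14), (-42, 10), (-40, 5)]
```

View pics/j.png

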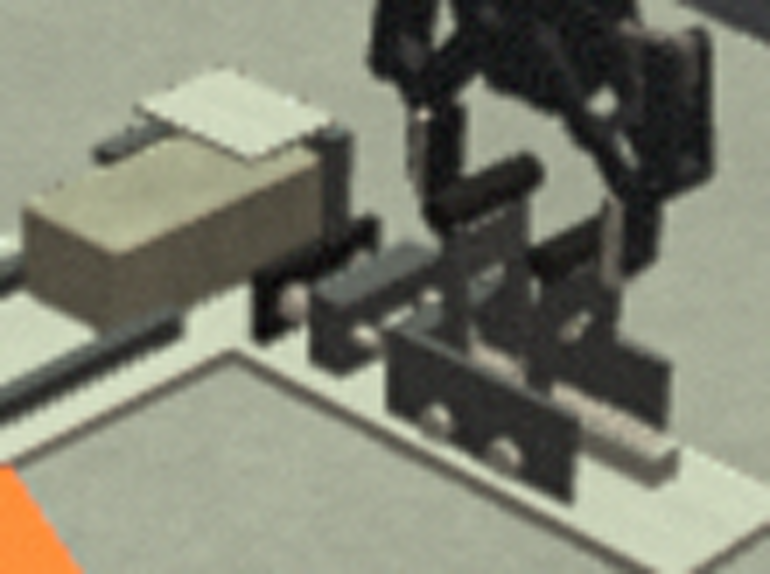

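The fingers flank both bars at bar height. The pad's back is at y≈-47, so the gap to the brick is about 36 mm. First stroke.

Emit:
send_rows(
  delta_rot=[
    [0, 0, 0],
    [0, 0, 0],
    [0, 0, 0],
    [0, 0, 0],
    [0, 0, 0],
    [0, 0, 0],
  ],
  dp=[
    [0, 0, 0],
    [0, 0, 0],
    [0, 0, 0],
    [0, 0, 0],
    [0, 0, 0],
    [0, 0, 0],
  ],
  hand=[0.5, 0.2, 0, -0.22, -0.22, -0.22],
  newtons=40,
)

```text
time: 13.45
position: [0.6512, -0.0634, 0.0509]
eef_rot: [[-0.113, 0.994, 0.003], [0.994, 0.113, -0.005], [-0.005, 0.002, -1.0]]
force: [1.1, -16.4, 9.4]
gripper_width: 0.39
```

```bash
python3 -c "
from h import *
st();q=pads()
"
```

```text
t 13.45 clamp mm [  14.3 -154.1   50.9] yaw 6.47 zax [ 0.003 -0.005 -1.   ] F [  1.1 -16.4   9.4] w 0.39 q [ 0.16  1.02 -0.26  1.31  0.3   0.85  1.5 ]
y hist [(-110, 3), (-90, 7), (-88, 8), (-86, 9), (-84, 7), (-82, 9), (-80, 23), (-78, 50), (-76, 29), (-74, 12), (-72, 14), (-70, 8), (-68, 11), (-66, 10), (-64, 6), (-62, 9), (-60, 11), (-58, 5), (-48, 5), (-46, 4), (-42, 16), (-40, 37), (-38, 42), (-36, 20), (-34, 7), (-32, 7)]
```

Emit:
send_rows(
  delta_rot=[
    [0, 0, 0],
    [0, 0, 0],
    [0, 0, 0],
    [0, 0, 0],
  ],
  dp=[
    [0, 0, 0],
    [0, 0, 0],
    [0, 0, 0],
    [0, 0, 0],
  ],
  hand=[0.75, 0.75, 0.75, 0.75],
)

```text
time: 14.0
position: [0.6501, -0.0599, 0.0494]
eef_rot: [[-0.115, 0.993, -0.0], [0.993, 0.115, -0.0], [-0.0, -0.0, -1.0]]
force: [-0.3, -2.8, -0.5]
gripper_width: 0.878
```

```bash
python3 -c "
from h import *
st();q=pads()
"
```

```text
t 14.0 clamp mm [  13.7 -150.4   49.4] yaw 6.6 zax [-0. -0. -1.] F [-0.3 -2.8 -0.5] w 0.878 q [ 0.15  1.02 -0.26  1.31  0.3   0.85  1.5 ]
y hist [(-110, 11), (-90, 7), (-88, 9), (-86, 6), (-84, 9), (-82, 9), (-80, 31), (-78, 43), (-76, 27), (-74, 16), (-72, 6), (-70, 10), (-68, 9), (-66, 12), (-64, 12), (-62, 11), (-60, 9), (-52, 3), (-48, 4), (-44, 3), (-42, 14), (-40, 44), (-38, 35), (-36, 27), (-34, 7), (-32, 3), (-30, 4)]
```

The squeeze pulled the hand 4 mm to -y, so y=-155 was right and I shift back. The stroke moved the jaw about 8.5 mm. I stroke again and write a finer measurement of the pad and carrier.

Emit:
send_rows(
  delta_rot=[
    [0, 0, 0],
    [0, 0, 0],
    [0, 0, 0],
    [0, 0, 0],
    [0, 0, 0],
    [0, 0, 0],
    [0, 0, 0],
  ],
  dp=[
    [-0.45, 0, 0.1],
    [0, 0, 0],
    [0, 0, 0],
    [0, 0, 0],
    [0, 0, 0],
    [0, 0, 0],
    [0, 0, 0],
  ],
  hand=[0.75, 0.3, -0.22, -0.22, -0.22, 0.75, 0.75],
)

```text
time: 14.92
position: [0.6504, -0.0642, 0.0481]
eef_rot: [[-0.115, 0.993, -0.001], [0.993, 0.115, 0.0], [0.0, -0.001, -1.0]]
force: [-0.1, 1.8, -1.4]
gripper_width: 0.804
```

```bash
cat >> h.py <<'E'
def meas(k=2):
    r=[]
    for _ in range(k):
        q=viewer.capture('side');X,ok=cloud(q);A=(X[...,:2]-O)@R*1000;z=X[...,2]*1000
        x,y=A[...,0],A[...,1]
        b=y[ok&(x>-52)&(x<-28)&(z>26)&(z<50)&(y>-12)&(y<12)]
        m=ok&(z>26)&(z<46)&(x>-28)&(x<52)
        v=y[m&(y>-100)&(y<-5)];h,e=np.histogram(v,bins=np.arange(-100,-4,1.));h=np.convolve(h,np.ones(5),'same')
        j=np.argmax(h*(e[:-1]>(-100 if 0 else -60)));pc=e[j]+.5
        P=np.mean(v[abs(v-pc)<5]);P=np.mean(v[abs(v-P)<5])
        w_=(e[:-1]<P-22);c0=e[np.argmax(h*w_)]+.5
        C=np.mean(v[abs(v-c0)<5]);C=np.mean(v[abs(v-C)<5])
        r.append((np.median(b) if b.size else np.nan,P,C,P-C,len(b)))
    r=np.array(r);print('brickface, padback, carrierback, dist:',r.mean(0).round(2),'spread',np.ptp(r,axis=0).round(1));return q
E
python3 -c "
from h import *
st();meas(3)
"
```

```text
t 14.93 clamp mm [  13.5 -154.8   48.1] yaw 6.61 zax [-0.001  0.    -1.   ] F [-0.1  1.8 -1.4] w 0.804 q [ 0.16  1.02 -0.26  1.31  0.3   0.85  1.51]
brickface, padback, carrierback, dist: [ -0.16 -32.21 -71.64  39.42  45.  ] spread [0.3 0.2 0.5 0.6 3. ]
```

Emit:
send_rows(
  delta_rot=[
    [0, 0, 0],
    [0, 0, 0],
    [0, 0, 0],
    [0, 0, 0],
    [0, 0, 0],
    [0, 0, 0],
    [0, 0, 0],
    [0, 0, 0],
  ],
  dp=[
    [0, 0, 0],
    [0, 0, 0],
    [0, 0, 0],
    [0, 0, 0],
    [0, 0, 0],
    [0, 0, 0],
    [0, 0, 0],
    [0, 0, 0],
  ],
  hand=[0.75, 0.2, -0.22, -0.22, -0.22, 0.75, 0.75, 0.75],
)

```text
time: 16.08
position: [0.6506, -0.0647, 0.0483]
eef_rot: [[-0.115, 0.993, -0.0], [0.993, 0.115, -0.001], [-0.001, -0.0, -1.0]]
force: [-0.1, -0.5, 0.9]
gripper_width: 0.875
```

```bash
python3 -c "
from h import *
st();meas(3)
"
```

```text
t 16.07 clamp mm [  13.7 -155.3   48.3] yaw 6.58 zax [-0.    -0.001 -1.   ] F [-0.1 -0.5  0.9] w 0.875 q [ 0.16  1.02 -0.26  1.31  0.3   0.85  1.51]
brickface, padback, carrierback, dist: [ -0.36 -26.46 -65.44  38.99  44.67] spread [0.5 0.1 0.3 0.3 8. ]
```

Emit:
send_rows(
  delta_rot=[
    [0, 0, 0],
    [0, 0, 0],
    [0, 0, 0],
    [0, 0, 0],
    [0, 0, 0],
    [0, 0, 0],
    [0, 0, 0],
    [0, 0, 0],
  ],
  dp=[
    [0, 0, 0],
    [0, 0, 0],
    [0, 0, 0],
    [0, 0, 0],
    [0, 0, 0],
    [0, 0, 0],
    [0, 0, 0],
    [0, 0, 0],
  ],
  hand=[0.75, 0.2, -0.22, -0.22, -0.22, 0.75, 0.75, 0.75],
)

```text
time: 17.23
position: [0.6506, -0.0647, 0.0483]
eef_rot: [[-0.115, 0.993, 0.0], [0.993, 0.115, -0.001], [-0.001, -0.0, -1.0]]
force: [-0.3, -0.8, -0.1]
gripper_width: 0.869
```

```bash
python3 -c "
from h import *
st();meas(3)
"
```

```text
t 17.23 clamp mm [  13.7 -155.3   48.3] yaw 6.58 zax [ 0.    -0.001 -1.   ] F [-0.3 -0.8 -0.1] w 0.869 q [ 0.16  1.02 -0.26  1.31  0.3   0.85  1.51]
brickface, padback, carrierback, dist: [ -0.34 -33.45 -68.75  35.3   46.33] spread [ 1.  39.1 26.3 12.9  5. ]
```

```bash
sed -i 's/def meas(k=2)/def meas(k=2,lo=-36)/; s/(-100 if 0 else -60)/lo/' h.py; python3 -c "
from h import *
meas(4,-30);pads()
"
```

```text
brickface, padback, carrierback, dist: [-5.000e-02 -2.033e+01 -5.973e+01  3.941e+01  4.750e+01] spread [0.1 0.1 0.6 0.5 5. ]
y hist [(-110, 8), (-88, 3), (-86, 6), (-82, 3), (-80, 5), (-76, 6), (-72, 10), (-70, 10), (-68, 10), (-66, 6), (-64, 13), (-62, 28), (-60, 53), (-58, 24), (-56, 7), (-54, 13), (-52, 8), (-50, 6), (-48, 9), (-46, 8), (-44, 5), (-42, 11), (-40, 4), (-28, 4), (-26, 5), (-24, 17), (-22, 48), (-20, 27), (-18, 18), (-16, 12), (-14, 11)]
```

The pad front is at about -12, so the gap is about 12 mm. One more full stroke is safe.

Emit:
send_rows(
  delta_rot=[
    [0, 0, 0],
    [0, 0, 0],
    [0, 0, 0],
    [0, 0, 0],
    [0, 0, 0],
    [0, 0, 0],
    [0, 0, 0],
    [0, 0, 0],
  ],
  dp=[
    [0, 0, 0],
    [0, 0, 0],
    [0, 0, 0],
    [0, 0, 0],
    [0, 0, 0],
    [0, 0, 0],
    [0, 0, 0],
    [0, 0, 0],
  ],
  hand=[0.75, 0.2, -0.22, -0.22, -0.22, 0.75, 0.75, 0.75],
)

```text
time: 18.62
position: [0.6506, -0.0648, 0.0483]
eef_rot: [[-0.115, 0.993, -0.0], [0.993, 0.115, -0.001], [-0.001, -0.0, -1.0]]
force: [0.1, 0.3, 0.9]
gripper_width: 0.877
```

```bash
python3 -c "
from h import *
st();meas(4,-24)
"
```

```text
t 18.62 clamp mm [  13.7 -155.4   48.3] yaw 6.58 zax [-0.    -0.001 -1.   ] F [0.1 0.3 0.9] w 0.877 q [ 0.16  1.02 -0.26  1.31  0.3   0.85  1.51]
brickface, padback, carrierback, dist: [ -0.26 -14.47 -53.63  39.16  43.75] spread [0.4 0.6 0.7 1.3 6. ]
```

Emit:
send_rows(
  delta_rot=[
    [0, 0, 0],
    [0, 0, 0],
    [0, 0, 0],
    [0, 0, 0],
    [0, 0, 0],
  ],
  dp=[
    [0, 0, 0],
    [0, 0, 0],
    [0, 0, 0],
    [0, 0, 0],
    [0, 0, 0],
  ],
  hand=[0.75, 0.2, 0, -0.22, -0.22],
)

```text
time: 19.45
position: [0.6509, -0.0635, 0.0487]
eef_rot: [[-0.115, 0.993, 0.001], [0.993, 0.115, 0.001], [0.001, 0.001, -1.0]]
force: [-0.1, 4.1, 5.4]
gripper_width: 0.393
```

```bash
python3 -c "
from h import *
st();meas(4,-18);pads()
"
```

```text
t 19.45 clamp mm [  14.1 -154.1   48.7] yaw 6.63 zax [ 0.001  0.001 -1.   ] F [-0.1  4.1  5.4] w 0.393 q [ 0.16  1.02 -0.26  1.31  0.3   0.85  1.51]
brickface, padback, carrierback, dist: [ -0.21  -8.6  -47.41  38.81  43.75] spread [0.2 0.5 0.3 0.7 4. ]
y hist [(-110, 5), (-90, 3), (-86, 7), (-84, 7), (-80, 4), (-76, 3), (-74, 5), (-72, 3), (-70, 6), (-68, 4), (-66, 3), (-62, 5), (-60, 9), (-58, 9), (-56, 12), (-54, 6), (-52, 5), (-50, 26), (-48, 53), (-46, 25), (-44, 12), (-42, 7), (-40, 13), (-38, 13), (-36, 7), (-34, 6), (-32, 12), (-30, 5), (-28, 3), (-18, 3), (-14, 3), (-12, 16), (-10, 43), (-8, 41)]
```

The pad is about touching, with its front at about -0.5 and the springs not yet compressed. I release, take the next tooth, and squeeze partway.

Emit:
send_rows(
  delta_rot=[
    [0, 0, 0],
    [0, 0, 0],
    [0, 0, 0],
    [0, 0, 0],
    [0, 0, 0],
    [0, 0, 0],
    [0, 0, 0],
    [0, 0, 0],
  ],
  dp=[
    [0, 0, 0],
    [0, 0, 0],
    [0, 0, 0],
    [0, 0, 0],
    [0, 0, 0],
    [0, 0, 0],
    [0, 0, 0],
    [0, 0, 0],
  ],
  hand=[0.75, 0.75, 0.75, 0.75, 0.5, 0.3, 0.2, 0.2],
)

```text
time: 20.7
position: [0.6508, -0.0635, 0.0486]
eef_rot: [[-0.115, 0.993, 0.0], [0.993, 0.115, 0.001], [0.001, 0.001, -1.0]]
force: [-1.8, 6.0, 4.7]
gripper_width: 0.601
```

```bash
sed -i 's/(x>-28)&(x<52)$/(x>-20)\&(x<52)/; s/y<-5)\]/y<-2)]/; s/np.arange(-100,-4,1.)/np.arange(-100,-1,1.)/' h.py; python3 -c "
from h import *
st();meas(4,-14)
"
```

```text
t 20.7 clamp mm [  14.  -154.1   48.6] yaw 6.62 zax [ 0.     0.001 -1.   ] F [-1.8  6.   4.7] w 0.601 q [ 0.16  1.02 -0.26  1.31  0.3   0.85  1.51]
brickface, padback, carrierback, dist: [ -0.07  -8.2  -46.71  38.52  46.5 ] spread [ 0.8  0.5  0.4  0.1 10. ]
```

Emit:
send_rows(
  delta_rot=[
    [0, 0, 0],
    [0, 0, 0],
    [0, 0, 0],
  ],
  dp=[
    [0, 0, 0],
    [0, 0, 0],
    [0, 0, 0],
  ],
  hand=[0.12, 0.05, 0.05],
)

```text
time: 21.28
position: [0.6509, -0.0635, 0.0487]
eef_rot: [[-0.115, 0.993, 0.001], [0.993, 0.115, 0.001], [0.001, 0.001, -1.0]]
force: [-0.6, 5.2, 6.3]
gripper_width: 0.526
```

```bash
python3 -c "
from h import *
st();meas(4,-14)
"
```

```text
t 21.27 clamp mm [  14.1 -154.1   48.7] yaw 6.63 zax [ 0.001  0.001 -1.   ] F [-0.6  5.2  6.3] w 0.526 q [ 0.16  1.02 -0.26  1.31  0.3   0.85  1.51]
brickface, padback, carrierback, dist: [  1.41  -6.7  -45.14  38.44  43.25] spread [0.4 0.6 0.2 0.8 7. ]
```

Emit:
send_rows(
  delta_rot=[
    [0, 0, 0],
    [0, 0, 0],
    [0, 0, 0],
  ],
  dp=[
    [0, 0, 0],
    [0, 0, 0],
    [0, 0, 0],
  ],
  hand=[0, -0.05, -0.05],
)

```text
time: 21.85
position: [0.651, -0.0635, 0.0488]
eef_rot: [[-0.115, 0.993, 0.001], [0.993, 0.115, 0.001], [0.001, 0.001, -1.0]]
force: [-1.0, 5.6, 6.5]
gripper_width: 0.474
```

```bash
python3 -c "
from h import *
st();meas(4,-14);q=pads('k')
"
```

```text
t 21.85 clamp mm [  14.1 -154.2   48.8] yaw 6.62 zax [ 0.001  0.001 -1.   ] F [-1.   5.6  6.5] w 0.474 q [ 0.16  1.02 -0.26  1.31  0.3   0.85  1.51]
brickface, padback, carrierback, dist: [  2.    -6.33 -43.81  37.48  45.  ] spread [ 0.7  0.5  0.7  0.9 10. ]
y hist [(-110, 5), (-90, 5), (-84, 6), (-80, 4), (-78, 7), (-74, 4), (-72, 4), (-70, 4), (-68, 4), (-66, 4), (-64, 4), (-62, 3), (-60, 4), (-58, 7), (-56, 6), (-54, 10), (-52, 3), (-50, 8), (-48, 14), (-46, 38), (-44, 48), (-42, 19), (-40, 10), (-38, 8), (-36, 7), (-34, 12), (-32, 14), (-30, 9), (-28, 8), (-20, 3), (-16, 4), (-14, 4), (-10, 19), (-8, 30)]
```

View pics/k.png

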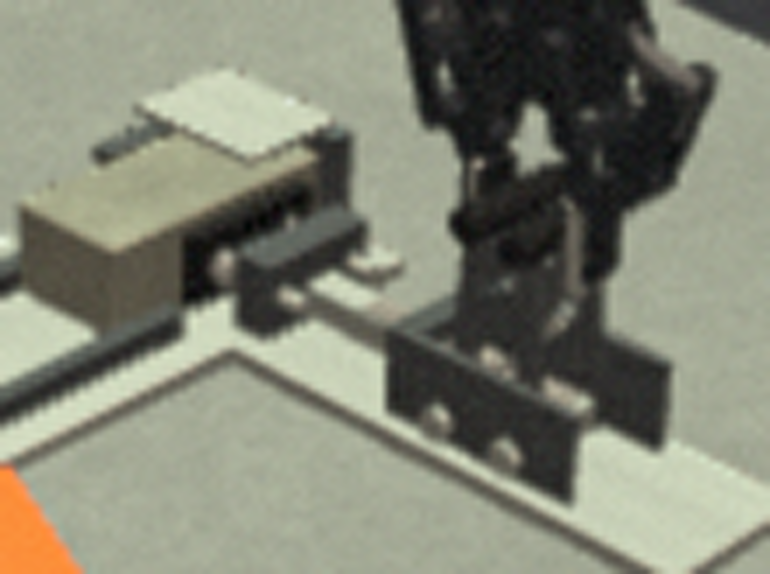

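The brick has moved 2 mm onto the fixed jaw and compression is now about 1.5 mm. The rest of this stroke can only bring about 3 mm, so I finish it, release for the next tooth, and squeeze on in steps.

Emit:
send_rows(
  delta_rot=[
    [0, 0, 0],
    [0, 0, 0],
    [0, 0, 0],
  ],
  dp=[
    [0, 0, 0],
    [0, 0, 0],
    [0, 0, 0],
  ],
  hand=[-0.12, -0.22, -0.22],
)

```text
time: 22.48
position: [0.651, -0.0635, 0.0489]
eef_rot: [[-0.115, 0.993, 0.001], [0.993, 0.115, 0.001], [0.001, 0.001, -1.0]]
force: [-1.3, 6.2, 7.3]
gripper_width: 0.392
```

```bash
python3 -c "
from h import *
st();meas(4,-14)
"
```

```text
t 22.48 clamp mm [  14.2 -154.2   48.9] yaw 6.63 zax [ 0.001  0.001 -1.   ] F [-1.3  6.2  7.3] w 0.392 q [ 0.16  1.02 -0.26  1.31  0.3   0.85  1.51]
brickface, padback, carrierback, dist: [  2.03  -6.12 -42.05  35.93  43.  ] spread [0.6 0.5 0.6 1.1 6. ]
```

Emit:
send_rows(
  delta_rot=[
    [0, 0, 0],
    [0, 0, 0],
    [0, 0, 0],
    [0, 0, 0],
    [0, 0, 0],
    [0, 0, 0],
  ],
  dp=[
    [0, 0, 0],
    [0, 0, 0],
    [0, 0, 0],
    [0, 0, 0],
    [0, 0, 0],
    [0, 0, 0],
  ],
  hand=[0.75, 0.75, 0.75, 0.75, 0.5, 0.35],
)

```text
time: 23.42
position: [0.6508, -0.0635, 0.0487]
eef_rot: [[-0.115, 0.993, 0.0], [0.993, 0.115, 0.001], [0.001, 0.0, -1.0]]
force: [-2.0, 5.3, 4.4]
gripper_width: 0.676
```

```bash
python3 -c "
from h import *
st();meas(4,-14)
"
```

```text
t 23.43 clamp mm [  14.  -154.1   48.7] yaw 6.63 zax [ 0.     0.001 -1.   ] F [-2.   5.3  4.4] w 0.676 q [ 0.16  1.02 -0.26  1.31  0.3   0.85  1.51]
brickface, padback, carrierback, dist: [  1.87  -5.94 -42.92  36.98  44.5 ] spread [0.5 0.3 0.5 0.8 3. ]
```

The slip-back settled at about 2.5 mm (5 N), which is a good anchor: free contact is at carrier y≈-45.4, so I aim for carrier y≈-40.4.

Emit:
send_rows(
  delta_rot=[
    [0, 0, 0],
    [0, 0, 0],
    [0, 0, 0],
  ],
  dp=[
    [0, 0, 0],
    [0, 0, 0],
    [0, 0, 0],
  ],
  hand=[0.28, 0.22, 0.22],
)

```text
time: 24.0
position: [0.651, -0.0635, 0.0489]
eef_rot: [[-0.115, 0.993, 0.001], [0.993, 0.115, 0.001], [0.001, 0.001, -1.0]]
force: [-1.5, 5.4, 7.7]
gripper_width: 0.609
```

```bash
python3 -c "
from h import *
st();meas(5,-14)
"
```

```text
t 24.0 clamp mm [  14.1 -154.1   48.9] yaw 6.63 zax [ 0.001  0.001 -1.   ] F [-1.5  5.4  7.7] w 0.609 q [ 0.16  1.02 -0.26  1.31  0.3   0.85  1.51]
brickface, padback, carrierback, dist: [  2.01  -5.92 -41.66  35.74  43.2 ] spread [0.5 0.5 0.4 0.6 3. ]
```

Emit:
send_rows(
  delta_rot=[
    [0, 0, 0],
    [0, 0, 0],
    [0, 0, 0],
    [0, 0, 0],
  ],
  dp=[
    [0, 0, 0],
    [0, 0, 0],
    [0, 0, 0],
    [0, 0, 0],
  ],
  hand=[0.16, 0.12, 0.09, 0.09],
)

```text
time: 24.75
position: [0.6511, -0.0635, 0.049]
eef_rot: [[-0.115, 0.993, 0.001], [0.993, 0.115, 0.001], [0.001, 0.001, -1.0]]
force: [-2.4, 4.8, 10.1]
gripper_width: 0.548
```

```bash
python3 -c "
from h import *
st();q=meas(8,-14);brick(q);save(q,'l',(255,160,305,200),12)
"
```

```text
t 24.75 clamp mm [  14.2 -154.1   49. ] yaw 6.63 zax [ 0.001  0.001 -1.   ] F [-2.4  4.8 10.1] w 0.548 q [ 0.16  1.02 -0.26  1.31  0.3   0.85  1.51]
brickface, padback, carrierback, dist: [  1.9   -6.11 -40.37  34.26  44.5 ] spread [0.9 0.9 0.5 0.9 6. ]
brick top n 295 x pct [-59.9 -58.4 -13.7  53.1  65.3] y [ 4.9 55.1]
```

View pics/l.png

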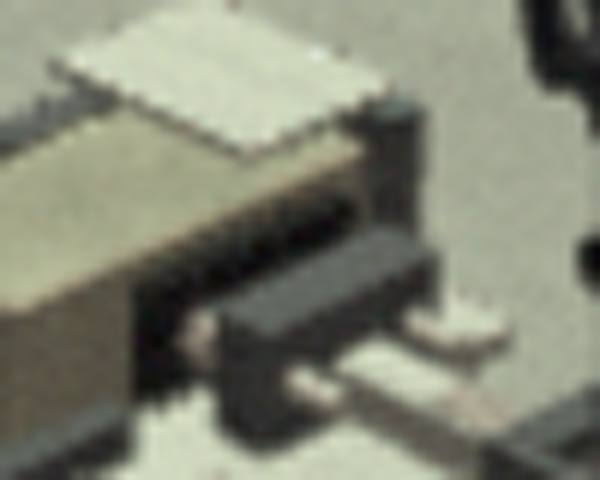

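The carrier is at -40.4, which gives about 5.0 mm by the anchor and 4.6–5.0 mm from the pad–carrier distance. The brick's near end is still at -59/-60, so it is home. I hand in while holding.

```bash
python3 -c "
from h import *
st();print(workorder.finish_job())"
```

```text
t 25.15 clamp mm [  14.3 -154.2   49.1] yaw 6.62 zax [ 0.001  0.001 -1.   ] F [-1.7  4.2 10.6] w 0.552 q [ 0.16  1.02 -0.26  1.31  0.3   0.85  1.51]
the job is handed in; nothing more can be done
None
```

The brick is home against the end stop and the jaw is gripping it with the pad pushed back about 5 mm. I handed the job in at 25.2 s with the levers still held squeezed. No verdict was reported.

- **Brick:** The push met the stop at about 13 N. The last pictures put the brick's near end at x = -59 to -60 mm in the clamp frame, and home is -60.
- **Jaw:** It took seven full strokes and a held partial one. The pad first shifted the brick about 2 mm onto the fixed jaw, then compressed.
- **Pad compression:** This is an estimate, because the measures disagreed slightly. Carrier travel gives about 5.0 mm, and the pad-to-carrier distance gives about 4.6 to 5.0 mm. Both are well under 7.5 mm.
- **Readout error:** The fingertips sat about 32 mm higher than the reported TCP height. My first push therefore passed just above the brick without touching it. I spotted this in the picture, measured the offset, corrected for it and pushed again.
- **Off-centre stroke:** The first stroke was about 4 mm off centre and put 16 N sideways on the wrist. I corrected it before the next stroke.
- **Bystanders:** I planned no contact with the pot, shaker or bowl, but I did not measure them again at the end.

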